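# Latch the goldsmith's steel tool case

### The arm

A 6-joint arm with a two-finger parallel gripper is mounted at the origin on the work surface. World frame = base frame: x ahead of the robot, y to its left, z up, the work surface at z = 0. Lengths are in m, angles in rad, forces in N, time in s.
With the tool pointing down it reaches from about 0.375 to 0.9 m from the base axis. Payload 3.1 kg.
Tool frame: the origin (TCP) lies between the finger pads; the fingertips stand 17 mm ahead of it and the grasp point (between the pads) lies 2 mm behind it; z points along the fingers, y is the line along which they close (so a half turn about z gives the same grasp; the last joint's range is limited). The gripper opens to 85 mm and grips with 20 to 120 N. Pads are 22 mm wide; open, the fingers measure 114 mm over their backs; the gripper's body (76 mm by 85 mm) begins 54 mm behind the grasp point. The pads swing forward as they close: fully open they stand 13 mm farther back than shut.
Start: joints at [1.032, 0.527, 1.433, -0, 1.181, -0.178], TCP at [0.22, 0.585, 0.212] pointing down, gripper open.
Joint ranges: [-3.08, 3.08], [-0.75, 2.2], [0.22, 2.44], [-1.43, 4.57], [0, 2.65], [-2.85, 2.85]. Speed limits (rad/s): [2.79, 2.79, 3.14, 3.14, 3.14, 3.14].

### API

Orientations are given as a unit quaternion [x, y, z, w].
In Python, from station import sense, vision, order gives the robot as it stands.
- The arm moves only by the shell command python3 -m crank 'ROWS' [OPENING] [FORCE]. ROWS is JSON, a list of rows, each an object with "dp": the shift along the world's x, y, z in units of 30 mm (1.0 is 30 mm), a list of three; "angular": the turn, a rotation vector about the world's x, y, z in degrees, a list of three. In form: [{"dp": [dx, dy, dz], "angular": [ax, ay, az]}, ...]. A call has 1 to 20 rows; each row shifts and turns the commanded pose from where the row before left it; what a row does not reach is not made up. A row lasts 1/10 s, in which the tool goes at most 50 mm and 8.59 degrees, less where a joint would pass 70% of its speed; a pose out of reach is approached as far as the arm can. A call is refused whole if a number of a shift passes 1 or a number of a turn 8.59, either way. A call with a gripper value outside its range is refused whole. OPENING is the closure, from 0 (fully open) to 1 (shut), set as the call begins (- or left out, the last holds). The fingers move at their own pace and stop on an object; FORCE is the grip in N (left out, the last holds). Time passes only in rows, so rows that do not move let the fingers close. It gives the time, the measured TCP pose, the force, the opening and the grip force at its end, in the units of the state.
- sense(): the state, without advancing time (a new reading comes with each control period).
- vision.snapshot(name): name is "side" or "top" or "wrist"; returns a dict with "image" (400x640x3 uint8, blue, green, red), "range_z" (400x640 float32, m along the optical axis (not along the pixel's ray), 0 where there is no reading), "mtx" (3x3 intrinsics, pixels), "pose" (4x4, takes a point from camera to world coordinates); the wrist camera has in their place "mount" (4x4, takes a point from camera to tool coordinates, whose origin is the TCP and whose axes are the flange's). Camera axes: x right, y down, z forward; pixel columns grow to the right and rows downward; lengths in m; the calibration is good to about 2 mm. The wrist camera is an equidistant fisheye: a pixel r from the principal point sees the ray r / f radians off the axis. A picture is of the moment at which its call begins: read the wrist's pose just before it.
- order.sign_off(): hands the job in; it is judged then, once.
The state is a dict: "t": time; "q": joint angles; "qd": joint speeds; "tau": joint torques, N m; "tcp_pos": TCP position; "tool_rot": TCP orientation; "force": force on the tool from outside, world axes, zero at the start; "ft_torque": the same for the moment, N m; "finger_gap": opening from 0.0 (shut) to 1.0 (fully open); "gripper_force": force on a finger pad.
Only numpy, scipy, OpenCV 4.12 (cv2) and the standard library are available. Lean on these libraries where they do the work, as an engineer would, in place of code of your own. Each camera call takes 0.05 s, during which the arm holds its last target. There are 200 camera calls.

### The job

The grey steel tool case standing upright on the bench is unlatched: hook its latch loop over the keeper on the lid so that the loop's bar lies down behind the keeper and catches under its lip, then press the latch lever down with closed fingertips, over centre, until it lies flat and the lid is drawn shut. Work by feel: the latch is light sheet metal, so set the loop down on the keeper gently, with no more than a light touch, and do not lean hard on the lever. Leave the dapping block, the jar and the mallet where they are.

Things in the scene. Friction and masses are not known exactly. Their poses are not given: they have to be found in the camera images.
- case: Grey steel tool case, full and heavy (does not move), standing on its hinge edge: 270 mm wide, 165 mm high to its flat top. Origin: on the bench under the middle of the seam. x runs across the seam from the body shell (85 mm deep, towards the robot) to the lid shell (60 mm deep, far side); y along the seam; z up. Only the latch is on the top, at y = 0, bridging the seam.
- lid (a joint): Hinge of the lid shell along the bottom of the seam, rad; 0 = drawn shut. At the start the springy gasket holds it ajar at about 0.028, so that the keeper is 4.5 mm farther in +x than when shut. At the keeper it yields about 1 mm per 26 N, some 115 N in all: only the latch's leverage can shut it.
- lever (a joint): Angle of the latch lever about its pivot, rad: 0 = flat (stop), pointing to the case's -x; 1.57 upright; 2.2 leaning to the lid (stop). Friction (0.03 N m) holds it. With the bar caught and the lid ajar it stands at 1.15 to 1.5; pressing it from there takes up to 15 N at lever_press. Dead centre is at 0.05 to 0.3: past it the lever snaps flat by itself, released before it springs back up.
- loop (a joint): Angle of the loop about loop_pin, rad. The loop points up from the case's +x by (loop minus lever). Friction of 0.025 N m holds it at any angle to the lever, so it turns with the lever when nothing holds it: a bar that lies behind the lip but was not drawn back under it lifts off again as the lever is pressed.
- pivot (a point): Centre of the lever's pivot pin: fixed to the case, 16 mm above its top, 12 mm from the seam on the body shell (case x = -12 mm, y = 0).
- loop_pin (a point): Pin that joins the loop to the lever, 14 mm from the pivot along the lever. The lever turns along freely as the bar is carried about.
- lever_press (a point): Place to press: middle of the lever's outer face (its top when flat), 42 mm from the pivot along the lever and 7 mm off the pivot's line, so 23 mm above the case's top when flat. The lever is a steel plate 26 mm wide, 4 mm thick, 50 mm long from the pivot, with a short upturned end to 57 mm.
- bar (a point): Middle of the loop's hook bar, 46 mm from loop_pin. Round bar 6 mm thick along the case's y, between two side links (34 mm over their outsides), ending in flat rivet heads of 9 mm diameter, 41 mm over all: to be pinched by the heads, fingers closing along y; it turns in that grasp. At the start it is in the air, 35 to 75 mm above the case's top.
- keeper (a point): Point on the lid's top right under the seat of the bar (the bar's middle when caught); moves with the lid, axes as the case's. The keeper, a steel strike 22 mm wide (y), is packed up on shims to suit the case, so its height is not known: its pad, on which the bar is set down, is 4 to 11 mm above this point and runs 28 mm to +x of it.
- keeper_back (a point): Point on the lid's top 10 mm to +x of keeper: over it the bar comes down clear of the lip. From the pad up, the keeper has a post whose rear face is 3 mm to -x of keeper, and on it a lip reaching 3 mm to +x of keeper, its underside 7.5 mm and its top 10.5 mm above the pad: 1.5 mm play for the bar. Caught, the bar lies against the post, down on the pad or up to 1.5 mm above it.
- dapping_block: Bystander: dark steel cube of 60 mm standing on the bench near the case; origin at the centre of its underside.
- flux_jar: Bystander: white jar, 64 mm across, 85 mm high, standing on the bench past one end of the case; origin at the centre of its underside.
- mallet: Bystander: wooden mallet, 260 mm long, lying on the bench beyond the lid; origin under its middle.

How it is judged:
By the outcome, as a careful person would: the job done as asked, in the order asked, and still so for the second after the job is handed in, with the robot touching nothing.
It also fails if it takes over 51 s, if anything falls off the work surface, if the arm or the gripper's body presses on something with over 40 N, if the wrist force passes 120 N, or if a joint passes its speed limit or range.

## Working session

There is one attempt and no reset: what is moved stays moved. The work goes in short steps, Python scripts to look and compute and a shell command to move; the robot and the scene stay as the last step left them, time stands still between calls to the robot, and variables do not carry over. Pictures are saved under pics/ and viewed, at most 13 in all, crops included, and the job is handed in when it is done.

```bash
ls; mkdir -p pics; cat > h.py <<'E'
import numpy as np, cv2
from station import sense, vision, order
def pts(s):
    z=s["range_z"]; K=np.array(s["mtx"]); v,u=np.mgrid[:400,:640]
    P=np.stack([(u-K[0,2])/K[0,0]*z,(v-K[1,2])/K[1,1]*z,z],-1)
    T=np.array(s["pose"]); return P@T[:3,:3].T+T[:3,3]
E
python3 - <<'E'
from h import *
for n in("side","top"):
    s=vision.snapshot(n); cv2.imwrite(f"pics/{n}0.png",s["image"]); np.savez(f"{n}0.npz",**s)
    print(n,np.round(s["mtx"],1).tolist(),np.round(s["pose"],3).tolist())
print(sense())
E
```

```text
pics
side [[455.9, 0.0, 319.1], [0.0, 455.9, 199.2], [0.0, 0.0, 1.0]] [[0.812, 0.314, -0.492, 1.142], [0.583, -0.472, 0.662, -0.698], [-0.024, -0.824, -0.566, 0.79], [0.0, 0.0, 0.0, 1.0]]
top [[388.7, 0.0, 326.4], [0.0, 388.7, 199.4], [0.0, 0.0, 1.0]] [[0.028, -0.981, 0.194, 0.374], [-1.0, -0.028, 0.002, 0.031], [0.004, -0.194, -0.981, 1.029], [0.0, 0.0, 0.0, 1.0]]
{'t': 0.1, 'q': array([ 1.03250833e+00,  5.28396674e-01,  1.43377212e+00, -3.20214407e-05,
        1.18142089e+00, -1.78481360e-01]), 'qd': array([ 0.00080129, -0.00199388, -0.00450669,  0.00052813,  0.00089328,
       -0.00240534]), 'tau': array([-1.12229995e-03, -4.43306315e+01, -1.78586072e+01, -3.66707227e-04,
        3.87115622e-03,  6.99852336e-06]), 'tcp_pos': array([0.21966999, 0.58438843, 0.21091775]), 'tool_rot': array([ 1.78928367e-01,  9.83861597e-01, -9.40268661e-04, -3.36376108e-04]), 'force': array([-0.00922232, -0.06663448, -0.12183897]), 'ft_torque': array([0.06052316, 0.00411429, 0.04177095]), 'gripper_force': 0.0, 'finger_gap': 0.9999439056978435}
```

View pics/side0.png

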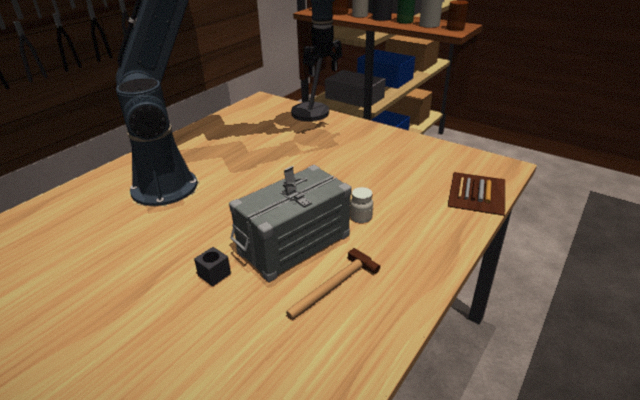

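View pics/top0.png

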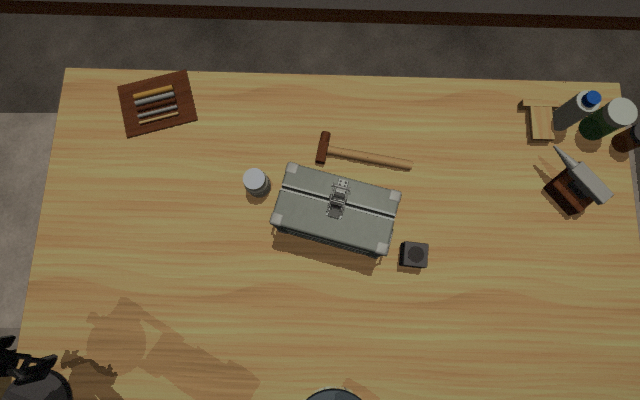

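The side view shows the case around (290,220) with the lever upright at (289,178). The top view shows the case top spanning (270–400, 165–255), latch at (338,200), jar at (256,183), block at (414,255). Next I'll measure the case frame from depth and enlarge the latch.

```bash
python3 - <<'E'
from h import *
import numpy as np
ims=[]
for n in("side","top"):
    s=dict(np.load(n+"0.npz")); P=pts(s); z=P[...,2]; ok=s["range_z"]>0
    m=ok&(z>.155)&(z<.175)&(P[...,0]>.2)&(abs(P[...,1])<.3)&(P[...,0]<.75)
    k=cv2.morphologyEx(m.astype(np.uint8),cv2.MORPH_OPEN,np.ones((3,3)))
    nn,l,st,c=cv2.connectedComponentsWithStats(k); i=1+np.argmax(st[1:,4]); m=m&(cv2.dilate((l==i).astype(np.uint8),np.ones((7,7)))>0)
    q=P[m]; r=cv2.minAreaRect((q[:,:2]*1000).astype(np.float32)); print(n,r,"z",np.median(q[:,2]),cv2.boxPoints(r).round(1).tolist())
    h=ok&(z>.178)&(z<.28)&(P[...,0]>.35)&(abs(P[...,1])<.2)&(P[...,0]<.65)
    for (v,u) in np.argwhere(h)[::6 if n=="side" else 4]: print((u,v),P[v,u].round(3),end=" ")
    print()
    c=(250,150,90,70) if n=="side" else (300,160,80,70)
    im=s["image"][c[1]:c[1]+c[3],c[0]:c[0]+c[2]]; ims.append(cv2.resize(im,(400,int(400*c[3]/c[2])),interpolation=cv2.INTER_CUBIC))
H=max(i.shape[0] for i in ims); ims=[cv2.copyMakeBorder(i,0,H-i.shape[0],0,0,0) for i in ims]
cv2.imwrite("pics/crop0.png",cv2.convertScaleAbs(np.hstack(ims),alpha=1.5))
E
```

```text
side ((530.3829956054688, 12.222747802734375), (273.7224426269531, 152.23728942871094), 76.05815887451172) z 0.1639557846672428 [[423.5, -102.30000305175781], [571.2999877929688, -138.89999389648438], [637.2000122070312, 126.69999694824219], [489.5, 163.39999389648438]]
(np.int64(292), np.int64(166)) [0.528 0.024 0.239] (np.int64(287), np.int64(168)) [0.525 0.009 0.24 ] (np.int64(293), np.int64(168)) [0.529 0.025 0.233] (np.int64(290), np.int64(169)) [0.529 0.015 0.235] (np.int64(287), np.int64(170)) [0.525 0.008 0.234] (np.int64(293), np.int64(170)) [0.528 0.027 0.226] (np.int64(289), np.int64(171)) [0.525 0.015 0.228] (np.int64(285), np.int64(172)) [0.524 0.002 0.232] (np.int64(291), np.int64(172)) [0.527 0.02  0.224] (np.int64(287), np.int64(173)) [0.526 0.006 0.228] (np.int64(293), np.int64(173)) [0.531 0.021 0.222] (np.int64(290), np.int64(174)) [0.527 0.015 0.22 ] (np.int64(287), np.int64(175)) [0.527 0.005 0.223] (np.int64(293), np.int64(175)) [0.53  0.023 0.214] (np.int64(289), np.int64(176)) [0.526 0.012 0.216] (np.int64(285), np.int64(177)) [ 0.524 -0.001  0.219] (np.int64(
[... 4914 characters left out ...]
)) [0.525 0.024 0.203] (np.int64(334), np.int64(205)) [0.526 0.016 0.197] (np.int64(338), np.int64(205)) [0.521 0.008 0.229] (np.int64(342), np.int64(205)) [ 0.52  -0.     0.233] (np.int64(331), np.int64(206)) [0.524 0.022 0.198] (np.int64(335), np.int64(206)) [0.524 0.013 0.199] (np.int64(339), np.int64(206)) [0.527 0.004 0.185] (np.int64(343), np.int64(206)) [ 0.525 -0.004  0.198] (np.int64(335), np.int64(207)) [0.522 0.013 0.197] (np.int64(339), np.int64(207)) [0.522 0.005 0.199] (np.int64(343), np.int64(207)) [ 0.522 -0.004  0.203] (np.int64(339), np.int64(208)) [0.52  0.005 0.198] (np.int64(343), np.int64(208)) [ 0.52  -0.004  0.201] (np.int64(343), np.int64(209)) [ 0.518 -0.004  0.197]
```

View pics/crop0.png

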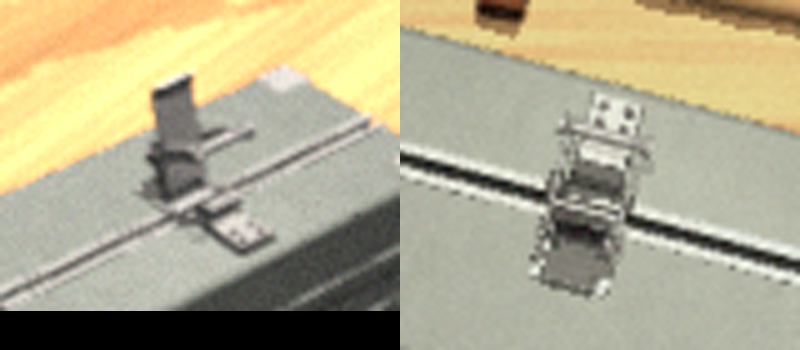

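The crops show the lever upright. The bar in the top crop runs (565,128)–(650,155), and the keeper with its holed pad lies just under and beyond it. Case yaw is about -13.9°, the origin about (0.537, 0.0095), and the bar about (0.564, 0.003, 0.217). That puts the bar 46 mm from the pin, as it should be. Moving above it now.

```bash
python3 -m crank '[{"dp":[0.57,-0.97,0.2],"angular":[0,0,0.34]},{"dp":[0.57,-0.97,0.2],"angular":[0,0,0.34]},{"dp":[0.57,-0.97,0.2],"angular":[0,0,0.34]},{"dp":[0.57,-0.97,0.2],"angular":[0,0,0.34]},{"dp":[0.57,-0.97,0.2],"angular":[0,0,0.34]},{"dp":[0.57,-0.97,0.2],"angular":[0,0,0.34]},{"dp":[0.57,-0.97,0.2],"angular":[0,0,0.34]},{"dp":[0.57,-0.97,0.2],"angular":[0,0,0.34]},{"dp":[0.57,-0.97,0.2],"angular":[0,0,0.34]},{"dp":[0.57,-0.97,0.2],"angular":[0,0,0.34]},{"dp":[0.57,-0.97,0.2],"angular":[0,0,0.34]},{"dp":[0.57,-0.97,0.2],"angular":[0,0,0.34]},{"dp":[0.57,-0.97,0.2],"angular":[0,0,0.34]},{"dp":[0.57,-0.97,0.2],"angular":[0,0,0.34]},{"dp":[0.57,-0.97,0.2],"angular":[0,0,0.34]},{"dp":[0.57,-0.97,0.2],"angular":[0,0,0.34]},{"dp":[0.57,-0.97,0.2],"angular":[0,0,0.34]},{"dp":[0.57,-0.97,0.2],"angular":[0,0,0.34]},{"dp":[0.57,-0.97,0.2],"angular":[0,0,0.34]},{"dp":[0.57,-0.97,0.2],"angular":[0,0,0.34]}]' 0.3 20
python3 -m crank '[{"dp":[0,0,0],"angular":[0,0,0]},{"dp":[0,0,0],"angular":[0,0,0]}]'
cat >> h.py <<'E'
from scipy.spatial.transform import Rotation as R
O=np.array([.537,.0095,.165]); CX=np.array([.9708,-.2399,0]); CY=np.array([.2399,.9708,0]); C=np.stack([CX,CY,[0,0,1]])
def wpts(s,st):
    "wrist fisheye: world point per pixel"
    z=s["range_z"]; K=np.array(s["mtx"]); v,u=np.mgrid[:400,:640]
    a=(u-K[0,2])/K[0,0]; b=(v-K[1,2])/K[1,1]; th=np.hypot(a,b)+1e-9
    k=np.tan(np.minimum(th,1.5))/th
    P=np.stack([a*k*z,b*k*z,z],-1); M=np.array(s["mount"]); P=P@M[:3,:3].T+M[:3,3]
    return P@R.from_quat(st["tool_rot"]).as_matrix().T+st["tcp_pos"]
def case(P): return (P-O)@C.T*1000
def wshot(name):
    st=sense(); s=vision.snapshot("wrist"); cv2.imwrite(f"pics/{name}.png",s["image"]); return s,st,case(wpts(s,st))
E
python3 - <<'E'
from h import *
s,st,P=wshot("w1"); np.savez("w1.npz",P=P,im=s["image"])
print(np.round(s["mtx"],1).tolist(),np.round(s["mount"],3).tolist(),st["tcp_pos"],st["tool_rot"],st["q"])
E
```

```text
t: 2.1
tcp_pos: [0.5622, 0.0018, 0.3316]
tool_rot: [0.12, 0.993, 0.0, -0.001]
force: [0.2, 0.7, 0.9]
finger_gap: 0.702
gripper_force: 0.0
t: 2.3
tcp_pos: [0.5617, 0.0026, 0.3311]
tool_rot: [0.121, 0.993, 0.0, -0.001]
force: [-0.7, 0.4, -0.1]
finger_gap: 0.699
gripper_force: 0.0
[[309.7, 0.0, 319.5], [0.0, 309.7, 194.4], [0.0, 0.0, 1.0]] [[-0.001, -0.954, -0.301, 0.077], [1.0, -0.002, -0.0, 0.001], [-0.0, -0.301, 0.954, -0.162], [0.0, 0.0, 0.0, 1.0]] [0.56168943 0.00256116 0.33110069] [ 1.21091267e-01  9.92640941e-01  3.05421299e-04 -8.79838785e-04] [-1.94641596e-01  3.23975235e-01  1.43211150e+00  4.88621569e-04
  1.38730560e+00 -1.52274907e+00]
```

View pics/w1.png

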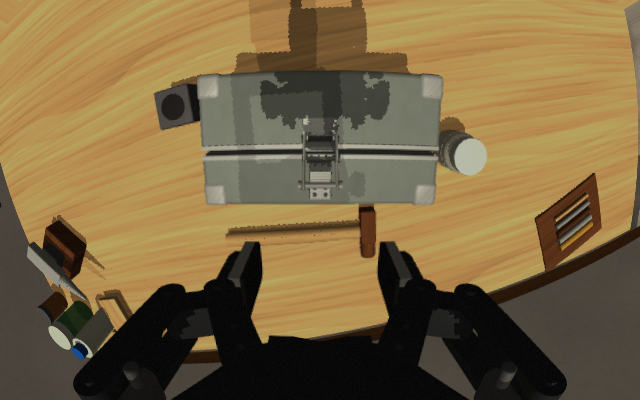

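The wrist view shows the latch at about (320,165), the bar at (320,185), the keeper pad with its holes at (320,193), and both fingers clear of everything. Now the latch profile in case axes.

```bash
python3 - <<'E'
from h import *
d=np.load("w1.npz"); P=d["P"]; 
for v in range(100,206,2):
    print(v,[tuple(int(round(x)) for x in P[v,u]) for u in (302,307,314,320,326,333,339)])
q=P[(abs(P[...,2])<5)&(abs(P[...,0])<100)&(abs(P[...,1])<160)]
print(np.percentile(q,[.2,50,99.8],0).round(1)); print(cv2.minAreaRect(q[:,:2].astype(np.float32)))
E
```

```text
100 [(-52, -18, -1), (-51, -12, -1), (-51, -5, 0), (-51, 1, 0), (-51, 7, -1), (-51, 15, 0), (-51, 21, -1)]
102 [(-49, -18, 0), (-49, -13, -1), (-49, -5, -1), (-49, 1, -1), (-49, 7, 0), (-49, 15, 0), (-49, 21, 0)]
104 [(-47, -18, 0), (-47, -13, -1), (-47, -5, 0), (-47, 1, -1), (-47, 7, 0), (-47, 15, 1), (-47, 21, 0)]
106 [(-45, -18, -1), (-45, -12, 1), (-45, -5, -1), (-45, 1, -1), (-45, 7, 0), (-45, 15, -1), (-45, 21, -1)]
108 [(-43, -18, -1), (-43, -13, -1), (-43, -5, 0), (-43, 1, -1), (-43, 7, 0), (-43, 15, -1), (-43, 21, -1)]
110 [(-41, -18, 1), (-41, -13, 0), (-41, -5, 0), (-41, 1, 0), (-41, 7, -1), (-41, 15, -2), (-41, 21, -1)]
112 [(-39, -18, -2), (-39, -13, 1), (-39, -5, -1), (-39, 1, 0), (-39, 7, 0), (-39, 15, 0), (-39, 21, -1)]
114 [(-37, -18, 1), (-37, -13, -1), (-37, -5, 0), (-37, 1, 0), (-36, 7, -2), (-37, 15, 0), (-37, 21, 0)]
116 [(-35, -18, 0), (-34, -13, -1), (-34, -5, 0), (-34, 1, -1), (-34, 7, 0), (-34, 15, -1), (-35, 21, 0)]
118 [(-32, -18, 0), (-32, -13, 2), (-32, -5, 2), (-32, 1, 3), (-32, 7, 2), (-32, 15, 0), (-32, 21, 1)]
120 [(-30, -18, 0), (-30, -13, 2), (-30,
[... 3840 characters left out ...]
-1)]
196 [(54, -19, -2), (54, -14, 0), (52, -6, 5), (52, 1, 4), (52, 8, 4), (55, 16, -3), (54, 22, -2)]
198 [(56, -19, -1), (57, -14, -2), (54, -6, 5), (55, 1, 4), (54, 7, 5), (57, 16, -3), (56, 22, -1)]
200 [(59, -19, -3), (59, -14, -2), (59, -6, -2), (59, 1, -2), (59, 8, -2), (59, 15, -1), (59, 22, -2)]
202 [(62, -19, -3), (62, -14, -4), (62, -6, -4), (62, 1, -3), (62, 8, -3), (62, 16, -3), (62, 22, -4)]
204 [(120, -29, -165), (121, -21, -167), (-51, 0, 328), (121, 1, -167), (120, 11, -164), (121, 23, -165), (120, 33, -165)]
[[ -83.5 -132.3   -4.4]
 [ -19.6    0.9   -0.7]
 [  62.8  133.9    4.2]]
((-10.2777099609375, 0.39599609375), (270.48779296875, 150.51170349121094), 89.88362121582031)
```

```bash
python3 - <<'E'
from h import *
st=sense(); d=np.load("w1.npz"); W=d["P"]/1000@C+O
T=(W-st["tcp_pos"])@R.from_quat(st["tool_rot"]).as_matrix()*1000
m=(T[...,2]>-60)&(T[...,2]<40)&(abs(T[...,0])<30)&(abs(T[...,1])<70)
for s in(-1,1):
    q=T[m&(T[...,1]*s>0)]; print(len(q),np.percentile(q,[1,50,99],0).round(1).tolist()); t=q[q[:,2]>np.percentile(q[:,2],90)]; print(t.mean(0).round(1),t.min(0).round(1),t.max(0).round(1))
print("bar target world", (np.array([27,1,52])/1000@C+O).round(4), (np.array([38,1,7.3])/1000@C+O).round(4),st["tcp_pos"], R.from_quat(st["tool_rot"]).as_matrix().round(3).tolist())
E
```

```text
1563 [[-11.3, -42.8, -59.7], [6.4, -29.9, -45.2], [11.0, -29.1, -25.7]]
[  3.1 -30.6 -28.4] [-11.7 -41.8 -31.2] [ 11.1 -28.9 -23.3]
1570 [[-11.6, 29.9, -59.7], [6.2, 30.7, -45.0], [10.8, 43.7, -25.8]]
[  2.6  31.4 -28.3] [-11.8  29.8 -30.9] [ 11.   41.3 -23.9]
bar target world [0.5635 0.004  0.217 ] [0.5741 0.0014 0.1723] [0.56116951 0.00336098 0.33107855] [[-0.971, 0.239, -0.002], [0.239, 0.971, 0.001], [0.002, 0.0, -1.0]]
```

The fingertips measure higher than expected, so I'll check them with the side camera.

```bash
python3 - <<'E'
from h import *
s=vision.snapshot("side"); st=sense(); P=pts(s)
T=(P-st["tcp_pos"])@R.from_quat(st["tool_rot"]).as_matrix()*1000
m=(s["range_z"]>0)&(T[...,2]>-120)&(T[...,2]<60)&(abs(T[...,0])<60)&(abs(T[...,1])<80)
for a in range(-120,60,10):
    q=T[m&(T[...,2]>=a)&(T[...,2]<a+10)]
    if len(q): print(a,len(q),q.min(0).round(),q.max(0).round())
v,u=np.argwhere(m).mean(0).astype(int); c=s["image"][v-60:v+90,u-100:u+100]; cv2.imwrite("pics/s1.png",cv2.convertScaleAbs(cv2.resize(c,None,fx=4,fy=4,interpolation=cv2.INTER_CUBIC),alpha=1.6))
w=np.load("w1.npz")
E
```

```text
-120 244 [ -23.  -67. -120.] [  11.   69. -110.]
-110 217 [ -20.  -66. -110.] [  17.   67. -100.]
-100 241 [ -19.  -65. -100.] [ 19.  66. -90.]
-90 184 [-20. -64. -90.] [ 13.  64. -80.]
-80 179 [-16. -62. -80.] [ 12.  64. -70.]
-70 75 [-16. -48. -70.] [ 10.  58. -60.]
-60 90 [-14. -43. -60.] [ 12.  44. -50.]
-50 83 [-15. -43. -50.] [ 12.  45. -40.]
-40 78 [-13. -43. -40.] [ 10.  44. -30.]
-30 28 [-14. -37. -30.] [  7.  34. -23.]
```

View pics/s1.png

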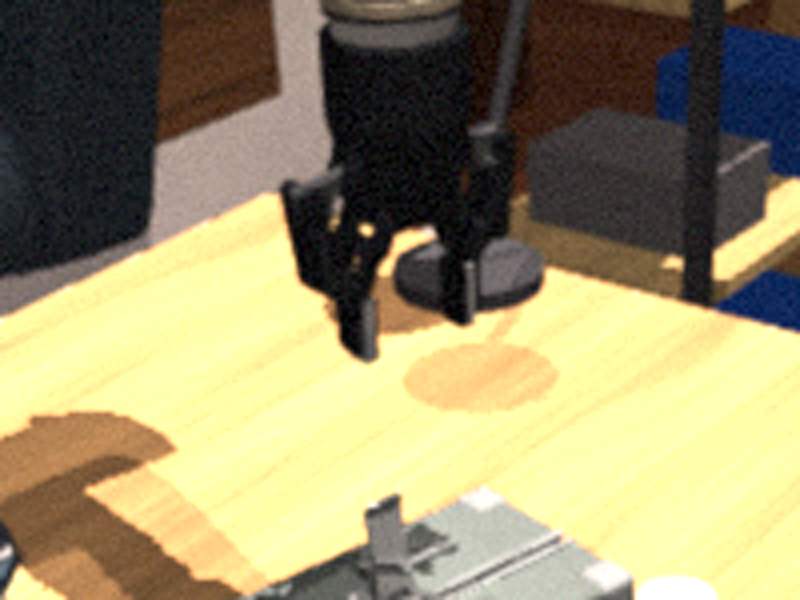

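Both cameras put the fingertips about 23 mm behind the reported TCP at this opening, with the side crop showing them at (365,350) and (465,315). So I'll trust vision for the tip height. Descending partway and measuring again.

```bash
python3 -m crank '[{"dp":[0.01,0,-0.4],"angular":[0,0,0]},{"dp":[0.01,0,-0.4],"angular":[0,0,0]},{"dp":[0.01,0,-0.4],"angular":[0,0,0]},{"dp":[0.01,0,-0.4],"angular":[0,0,0]},{"dp":[0.01,0,-0.4],"angular":[0,0,0]},{"dp":[0.01,0,-0.4],"angular":[0,0,0]},{"dp":[0.01,0.02,-0.4],"angular":[0,0,0]},{"dp":[0,0,-0.2],"angular":[0,0,0]},{"dp":[0,0,0],"angular":[0,0,0]}]'
cat >> h.py <<'E'
def tool(W,st): return (W-st["tcp_pos"])@R.from_quat(st["tool_rot"]).as_matrix()*1000
def tips(s,st,W):
    T=tool(W,st); d=s["range_z"]; o=[]
    for sg in(-1,1):
        m=(d>.05)&(d<.22)&(T[...,1]*sg>8)&(T[...,1]*sg<45)&(abs(T[...,0])<13)&(T[...,2]<0)&(s["image"].max(-1)<70)
        q=T[m]; z=np.percentile(q[:,2],98); i=q[(q[:,2]<z)&(q[:,2]>z-6)]; o.append((len(q),z.round(1),i[:,0].min().round(1),i[:,0].max().round(1),np.median(i[:,1]).round(1)))
    return o
E
python3 - <<'E'
from h import *
s,st,P=wshot("w2"); W=P/1000@C+O; print(tips(s,st,W),case(st["tcp_pos"]).round(1),st["finger_gap"])
m=(P[...,2]>40)&(P[...,2]<62)&(abs(P[...,0]-27)<9)&(abs(P[...,1])<26)
q=P[m]; print(len(q),q.min(0).round(1),q.max(0).round(1))
for y in range(-24,26,4):
    k=q[abs(q[:,1]-y)<2]
    if len(k): print(y,len(k),k[k[:,2].argmax()].round(1),k.mean(0).round(1))
E
```

```text
t: 3.3
tcp_pos: [0.5635, 0.0036, 0.2406]
tool_rot: [0.12, 0.993, 0.0, -0.001]
force: [-0.2, 0.1, -0.6]
finger_gap: 0.701
gripper_force: 0.0
[(4831, np.float64(-29.9), np.float64(-11.2), np.float64(11.6), np.float64(-29.4)), (5041, np.float64(-29.7), np.float64(-11.3), np.float64(11.5), np.float64(31.3))] [27.1  0.7 75.6] 0.7014650473726188
682 [ 18.  -19.8  44.4] [30.7 20.7 57.7]
-20 38 [ 24.6 -19.4  56.9] [ 24.8 -19.   54.7]
-16 98 [ 26.5 -15.   57.1] [ 24.2 -15.9  53.7]
-12 76 [ 27.  -13.8  56.1] [ 24.3 -12.5  53. ]
-8 47 [26.  -6.2 54.9] [25.5 -7.8 53.6]
-4 48 [25.1 -3.6 55.4] [25.5 -4.  53.7]
0 48 [24.7  0.8 54.9] [25.6 -0.2 53.5]
4 56 [25.8  2.7 55.4] [25.5  4.  53.8]
8 48 [25.3  9.1 55.1] [25.5  8.2 53.7]
12 47 [25.  12.9 55.8] [25.5 12.  53.6]
16 113 [27.2 17.9 57.3] [23.6 15.9 52.1]
20 63 [24.2 20.3 57.7] [25.2 19.5 54.5]
```

View pics/w2.png

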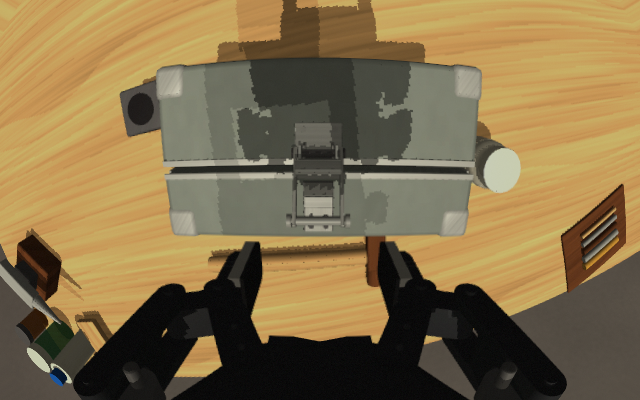

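The wrist view shows the fingers straddling the bar's line, with rivet heads at (290,222) and (350,220) and the bar centred at case (26, 0.5, 52). I'll tilt the wrist 8° away from the lever and descend around the heads.

```bash
python3 -m crank '[{"dp":[-0.05,0.01,0],"angular":[0.96,3.88,0]},{"dp":[-0.05,0.01,-0.1],"angular":[0.96,3.88,0]},{"dp":[0,0,-0.3],"angular":[0,0,0]},{"dp":[0,0,-0.3],"angular":[0,0,0]},{"dp":[0,0,-0.3],"angular":[0,0,0]},{"dp":[0,0,-0.3],"angular":[0,0,0]},{"dp":[0,0,-0.15],"angular":[0,0,0]},{"dp":[0,0,0],"angular":[0,0,0]},{"dp":[0,0,0],"angular":[0,0,0]}]'
python3 - <<'E'
from h import *
s,st,P=wshot("w3"); W=P/1000@C+O; T=tool(W,st); print(case(st["tcp_pos"]).round(1))
m=(s["range_z"]>.05)&(s["range_z"]<.23)&(s["image"].max(-1)<70)
for sg in(-1,1):
    q=P[m&(P[...,1]*sg>24)&(P[...,1]*sg<48)&(P[...,2]>35)&(P[...,0]>5)&(P[...,0]<45)]; z=np.percentile(q[:,2],1); i=q[q[:,2]<z+6]; print("tip",len(q),z.round(1),i.min(0).round(1),i.max(0).round(1))
k=P[(abs(P[...,0]-26)<8)&(abs(abs(P[...,1])-19)<3)&(P[...,2]>42)&(P[...,2]<65)]; print(len(k),k.min(0).round(1),k.max(0).round(1),k.mean(0).round(1))
E
```

```text
t: 4.25
tcp_pos: [0.5612, 0.0042, 0.1984]
tool_rot: [0.12, 0.99, 0.008, -0.069]
force: [-0.4, -0.9, -0.7]
finger_gap: 0.697
gripper_force: 0.0
[24.7  0.6 33.4]
tip 5462 61.7 [ 17.5 -40.4  57. ] [ 39.9 -27.7  67.7]
tip 5634 61.9 [17.5 31.2 57. ] [40.5 44.1 67.9]
296 [ 18.1 -19.8  49.5] [30.5 21.1 57.2] [24.8  3.7 54.2]
```

View pics/w3.png

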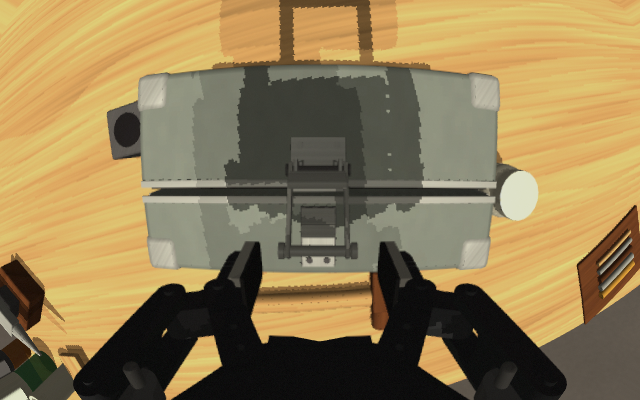

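Tips are at case z ≈ 57–59, just above the bar at (320,250). I'll move 2 mm in -x and 8 mm down, then pinch lightly.

```bash
python3 -m crank '[{"dp":[-0.07,0.01,-0.09],"angular":[0,0,0]},{"dp":[0,0,-0.09],"angular":[0,0,0]},{"dp":[0,0,-0.09],"angular":[0,0,0]},{"dp":[0,0,0],"angular":[0,0,0]}]'
python3 -m crank '[{"dp":[0,0,0],"angular":[0,0,0]},{"dp":[0,0,0],"angular":[0,0,0]},{"dp":[0,0,0],"angular":[0,0,0]},{"dp":[0,0,0],"angular":[0,0,0]},{"dp":[0,0,0],"angular":[0,0,0]},{"dp":[0,0,0],"angular":[0,0,0]}]' 1 25
python3 - <<'E'
from h import *
s,st,P=wshot("w4"); W=P/1000@C+O; print(case(st["tcp_pos"]).round(1), (C@st["force"]).round(2))
m=(s["range_z"]>.05)&(s["range_z"]<.23)&(s["image"].max(-1)<70)
for sg in(-1,1):
    q=P[m&(P[...,1]*sg>22)&(P[...,1]*sg<38)&(P[...,2]>35)&(P[...,0]>5)&(P[...,0]<45)]; z=np.percentile(q[:,2],1); i=q[q[:,2]<z+6]; print("tip",len(q),z.round(1),i.min(0).round(1),i.max(0).round(1))
k=P[(abs(P[...,0]-26)<8)&(abs(P[...,1])<12)&(P[...,2]>42)&(P[...,2]<65)]; print(len(k),k.min(0).round(1),k.max(0).round(1),k.mean(0).round(1))
cv2.imwrite("pics/w4c.png",cv2.convertScaleAbs(cv2.resize(s["image"][110:310,190:450],None,fx=3,fy=3,interpolation=cv2.INTER_CUBIC),alpha=1.8))
E
```

```text
t: 4.7
tcp_pos: [0.5587, 0.0045, 0.1898]
tool_rot: [0.12, 0.99, 0.009, -0.07]
force: [0.4, -0.4, -0.3]
finger_gap: 0.702
gripper_force: 0.0
t: 5.3
tcp_pos: [0.5592, 0.0039, 0.1903]
tool_rot: [0.12, 0.99, 0.008, -0.069]
force: [0.3, -4.0, 0.0]
finger_gap: 0.467
gripper_force: 25.5
[22.9 -0.1 25.3] [ 1.24 -3.77  0.01]
tip 3392 55.4 [ 15.5 -32.3  52.6] [ 21.5 -22.1  61.1]
tip 4085 54.5 [15.3 22.1 50.8] [21.2 34.4 60.5]
533 [ 23.3 -12.   49.4] [29.4 11.8 55.5] [25.6  0.  53.1]
```

View pics/w4c.png

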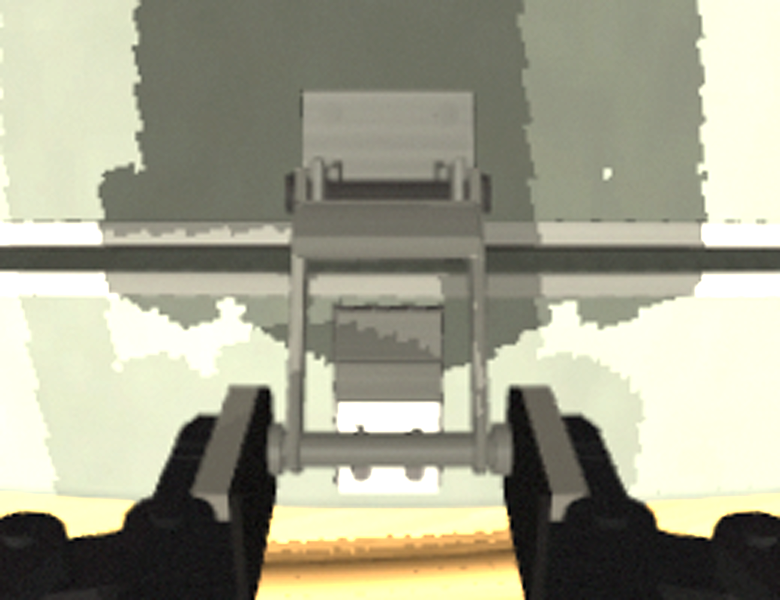

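The heads are pinched at (275,450) and (505,450) in the crop, with a gap of about 40 mm and 25 N. The keeper's lip and pad are visible below the bar. Carrying the bar out and down toward the point behind the lip.

```bash
python3 -m crank '[{"dp":[0.044,-0.013,-0.125],"angular":[0,0,0]},{"dp":[0.044,-0.013,-0.125],"angular":[0,0,0]},{"dp":[0.044,-0.013,-0.125],"angular":[0,0,0]},{"dp":[0.044,-0.013,-0.125],"angular":[0,0,0]},{"dp":[0.044,-0.013,-0.125],"angular":[0,0,0]},{"dp":[0.044,-0.013,-0.125],"angular":[0,0,0]},{"dp":[0.044,-0.013,-0.125],"angular":[0,0,0]},{"dp":[0.044,-0.013,-0.125],"angular":[0,0,0]},{"dp":[0,0,0],"angular":[0,0,0]},{"dp":[0,0,0],"angular":[0,0,0]}]'
python3 - <<'E'
from h import *
s,st,P=wshot("w5"); print(case(st["tcp_pos"]).round(1), (C@st["force"]).round(2))
v,u=np.mgrid[:400,:640]
for y in(-8,0,8):
    k=(abs(P[...,1]-y-.5)<2.5)&(P[...,0]>8)&(P[...,0]<60)&(P[...,2]>-6)&(P[...,2]<40)
    q=P[k]; q=q[np.argsort(v[k])]; r=np.sort(np.unique(v[k])); print(y,[(int(w),*[round(float(a),1) for a in P[k&(v==w)].mean(0)[[0,2]]]) for w in r[::2]])
cv2.imwrite("pics/w5c.png",cv2.convertScaleAbs(cv2.resize(s["image"][110:310,190:450],None,fx=3,fy=3,interpolation=cv2.INTER_CUBIC),alpha=1.8))
E
```

```text
t: 6.35
tcp_pos: [0.5675, 0.0019, 0.1593]
tool_rot: [0.12, 0.99, 0.009, -0.072]
force: [-3.7, -3.2, 2.5]
finger_gap: 0.464
gripper_force: 25.7
[31.4 -0.  -5.7] [-2.85 -4.03  2.47]
-8 [(230, 21.5, 14.0), (232, 22.3, 14.8), (234, 23.3, 15.0), (236, 24.4, 14.8), (238, 25.5, 14.8), (240, 26.5, 14.8), (242, 27.7, 14.6), (244, 28.7, 14.9), (246, 29.9, 14.5), (248, 34.6, 4.1), (250, 35.9, 3.6), (252, 36.9, 4.1), (254, 31.9, 21.0), (256, 32.5, 22.2), (258, 33.3, 22.8), (260, 34.2, 23.2), (262, 35.2, 23.5), (264, 36.6, 22.6), (266, 45.6, 3.4), (268, 46.6, 4.0), (270, 48.0, 3.5), (272, 49.1, 3.9), (274, 50.5, 3.6), (276, 51.7, 3.7), (278, 52.9, 3.8), (280, 54.4, 3.2), (282, 58.4, -2.3), (284, 59.6, -2.2)]
0 [(230, 21.5, 13.8), (232, 22.4, 14.3), (234, 23.4, 14.7), (236, 24.4, 14.7), (238, 25.6, 14.4), (240, 26.5, 14.8), (242, 27.8, 14.3), (244, 28.9, 14.1), (246, 29.8, 14.7), (248, 34.6, 3.9), (250, 35.8, 4.0), (252, 36.9, 4.1), (254, 32.1, 20.4), (256, 32.4, 22.4), (258, 33.2, 23.1), (260, 34.2, 23.2), (262, 35.1, 23.5), (264, 36.6, 22.4), (266, 45.3, 4.0), (268, 46.6, 3.9), (270, 47.9, 3.7), (272, 49.2, 3.5), (274, 50.6, 3.3), (276, 51.6, 3.8), (278, 52.8, 3.9), (280, 54.4, 3.3), (282, 58.4, -2.5), (284, 59.5, -2.0)]
8 [(230, 21.4, 14.2), (232, 22.3, 14.9), (234, 23.4, 14.5), (236, 24.5, 14.6), (238, 25.6, 14.5), (240, 26.5, 14.9), (242, 27.6, 15.0), (244, 28.8, 14.6), (246, 29.8, 14.6), (248, 34.7, 3.9), (250, 35.9, 3.7), (252, 37.0, 4.0), (254, 31.9, 20.9), (256, 32.5, 22.1), (258, 33.2, 23.0), (260, 34.4, 22.8), (262, 35.3, 23.1), (264, 36.6, 22.5), (266, 45.4, 4.0), (268, 46.9, 3.3), (270, 47.9, 3.7), (272, 49.2, 3.7), (274, 50.5, 3.6), (276, 51.6, 3.8), (278, 53.0, 3.6), (280, 54.3, 3.5), (282, 58.3, -2.3), (284, 59.4, -1.8)]
```

View pics/w5c.png

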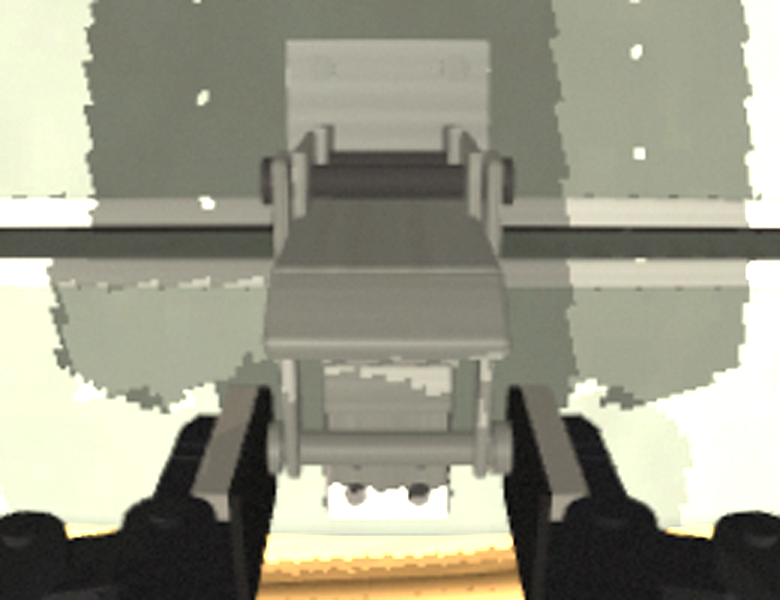

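Keeper numbers are consistent: lip edge at x≈30.3, pad at z≈4.1, lip top at 14.7 (10.6 above the pad, as specified). The bar is at (34.5, 20.5). Now over keeper_back and down, slowly at the end.

```bash
cat > f.py <<'E'
from h import *
st=sense(); c=case(st["tcp_pos"]); print("tcp",c.round(2),"bar~",(c+[3.1,0.5,26.3]).round(1),"F",(C@st["force"]).round(2),"gap",round(st["finger_gap"],3),"t",st["t"])
E
python3 -m crank '[{"dp":[0.03,-0.008,-0.1],"angular":[0,0,0]},{"dp":[0.03,-0.008,-0.1],"angular":[0,0,0]},{"dp":[0.03,-0.008,-0.1],"angular":[0,0,0]},{"dp":[0,0,0],"angular":[0,0,0]},{"dp":[0,0,0],"angular":[0,0,0]}]' >/dev/null; python3 f.py
python3 -m crank '[{"dp":[0,0,-0.03],"angular":[0,0,0]},{"dp":[0,0,-0.03],"angular":[0,0,0]},{"dp":[0,0,0],"angular":[0,0,0]},{"dp":[0,0,0],"angular":[0,0,0]}]' >/dev/null; python3 f.py
```

```text
tcp [ 34.39  -0.07 -14.63] bar~ [37.5  0.4 11.7] F [-2.81 -4.71  1.45] gap 0.469 t 6.9
tcp [ 35.37  -0.06 -15.96] bar~ [38.5  0.4 10.3] F [-2.57 -3.46  2.57] gap 0.464 t 7.3
```

```bash
for i in 1 ; do python3 -m crank '[{"dp":[0,0,-0.03],"angular":[0,0,0]},{"dp":[0,0,0],"angular":[0,0,0]},{"dp":[0,0,0],"angular":[0,0,0]}]' >/dev/null; python3 f.py; done
python3 -m crank '[{"dp":[0,0,-0.02],"angular":[0,0,0]},{"dp":[0,0,0],"angular":[0,0,0]},{"dp":[0,0,0],"angular":[0,0,0]}]' >/dev/null; python3 f.py
```

```text
tcp [ 36.23  -0.06 -16.52] bar~ [39.3  0.4  9.8] F [-2.6  -4.39  2.  ] gap 0.466 t 7.6
tcp [ 36.39  -0.08 -17.04] bar~ [39.5  0.4  9.3] F [-2.19 -3.45  2.6 ] gap 0.46 t 7.9
```

```bash
python3 -m crank '[{"dp":[-0.04,0.01,-0.03],"angular":[0,0,0]},{"dp":[0,0,0],"angular":[0,0,0]},{"dp":[0,0,0],"angular":[0,0,0]}]'; python3 f.py
python3 -m crank '[{"dp":[-0.03,0.007,-0.03],"angular":[0,0,0]},{"dp":[0,0,0],"angular":[0,0,0]},{"dp":[0,0,0],"angular":[0,0,0]}]' ; python3 f.py
```

```text
t: 8.2
tcp_pos: [0.572, 0.0008, 0.1472]
tool_rot: [0.12, 0.99, 0.008, -0.068]
force: [-0.8, -3.0, 2.5]
finger_gap: 0.462
gripper_force: 25.8
tcp [ 36.07  -0.09 -17.8 ] bar~ [39.2  0.4  8.5] F [-0.02 -3.06  2.54] gap 0.462 t 8.2
t: 8.5
tcp_pos: [0.5714, 0.0009, 0.146]
tool_rot: [0.12, 0.99, 0.008, -0.068]
force: [1.8, -3.3, -1.3]
finger_gap: 0.463
gripper_force: 25.6
tcp [ 35.45  -0.12 -19.04] bar~ [38.5  0.4  7.3] F [ 2.53 -2.79 -1.3 ] gap 0.463 t 8.5
```

```bash
python3 -m crank '[{"dp":[0,0,-0.02],"angular":[0,0,0]},{"dp":[0,0,0],"angular":[0,0,0]},{"dp":[0,0,0],"angular":[0,0,0]}]'>/dev/null; python3 f.py
python3 - <<'E'
from h import *
s,st,P=wshot("w6"); v,u=np.mgrid[:400,:640]
k=(abs(P[...,1]-.5)<8)&(P[...,0]>8)&(P[...,0]<60)&(P[...,2]>-6)&(P[...,2]<40)
r=np.unique(v[k]); print([(int(w),*[round(float(a),1) for a in np.median(P[k&(v==w)],0)[[0,2]]]) for w in r if w>238])
m=(s["range_z"]>.05)&(s["range_z"]<.23)&(s["image"].max(-1)<70)&(abs(abs(P[...,1])-28)<6)&(P[...,0]>15)&(P[...,0]<60)&(P[...,2]<40)
print(np.percentile(P[m][:,2],[0,1,5]),m.sum())
cv2.imwrite("pics/w6c.png",cv2.convertScaleAbs(cv2.resize(s["image"][110:310,190:450],None,fx=3,fy=3,interpolation=cv2.INTER_CUBIC),alpha=1.8))
E
```

```text
tcp [ 35.24  -0.13 -19.38] bar~ [38.3  0.4  6.9] F [ 4.52 -3.73 -0.93] gap 0.466 t 8.8
[]
[-2.52509712 -1.62287164  9.27687156] 1306
```

View pics/w6c.png

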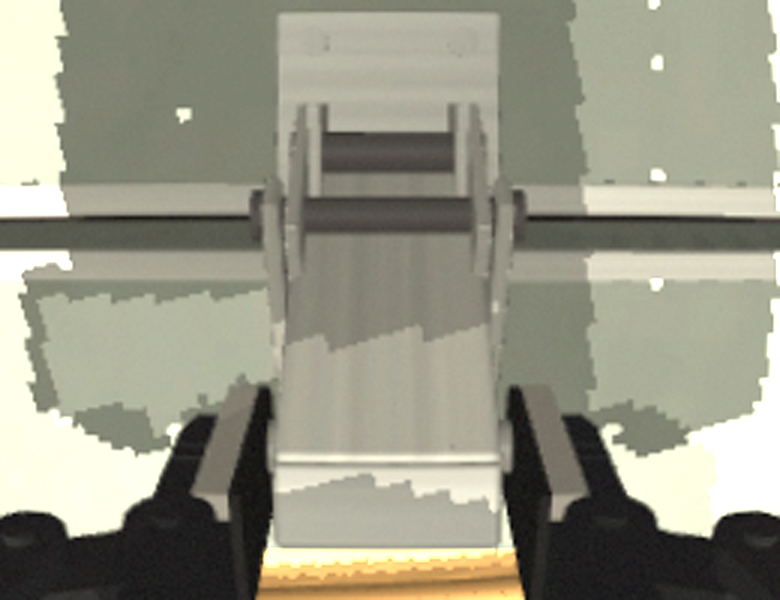

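The lever has swung over to about 2.2 and now lies between the fingers, with its tip at (385,540), hiding the bar. The bar is at the loop's limit, so I'll ease it back 2 mm toward the lid-lip side and feel for the pad.

```bash
python3 -m crank '[{"dp":[-0.065,0.016,0],"angular":[0,0,0]},{"dp":[0,0,0],"angular":[0,0,0]},{"dp":[0,0,0],"angular":[0,0,0]}]'>/dev/null; python3 f.py
python3 -m crank '[{"dp":[0,0,-0.015],"angular":[0,0,0]},{"dp":[0,0,0],"angular":[0,0,0]},{"dp":[0,0,0],"angular":[0,0,0]}]'>/dev/null; python3 f.py
```

```text
tcp [ 33.79  -0.15 -19.33] bar~ [36.9  0.3  7. ] F [ 4.72 -2.84 -0.82] gap 0.463 t 9.15
tcp [ 33.79  -0.1  -19.41] bar~ [36.9  0.4  6.9] F [ 3.91 -3.59  0.79] gap 0.466 t 9.45
```

```bash
python3 -m crank '[{"dp":[0,0,-0.015],"angular":[0,0,0]},{"dp":[0,0,0],"angular":[0,0,0]},{"dp":[0,0,0],"angular":[0,0,0]}]'>/dev/null; python3 f.py
python3 -m crank '[{"dp":[0,0,-0.01],"angular":[0,0,0]},{"dp":[0,0,0],"angular":[0,0,0]},{"dp":[0,0,0],"angular":[0,0,0]}]'>/dev/null; python3 f.py
```

```text
tcp [ 33.76  -0.14 -19.49] bar~ [36.9  0.4  6.8] F [ 4.59 -3.34  3.27] gap 0.469 t 9.75
tcp [ 33.77  -0.16 -19.5 ] bar~ [36.9  0.3  6.8] F [ 4.06 -3.73  4.48] gap 0.461 t 10.05
```

The bar is on the pad: z stops at 6.8 and Fz rises gently to about 4–5 N. Easing off slightly and drawing it back under the lip.

```bash
python3 -m crank '[{"dp":[0,0,0.02],"angular":[0,0,0]},{"dp":[-0.065,0.016,0],"angular":[0,0,0]},{"dp":[-0.065,0.016,0],"angular":[0,0,0]},{"dp":[-0.065,0.016,0],"angular":[0,0,0]},{"dp":[0,0,0],"angular":[0,0,0]},{"dp":[0,0,0],"angular":[0,0,0]}]'>/dev/null; python3 f.py
python3 -m crank '[{"dp":[-0.065,0.016,0],"angular":[0,0,0]},{"dp":[0,0,0],"angular":[0,0,0]},{"dp":[0,0,0],"angular":[0,0,0]}]'>/dev/null; python3 f.py
```

```text
tcp [ 28.57  -0.14 -19.3 ] bar~ [31.7  0.4  7. ] F [ 5.08 -3.91  2.39] gap 0.467 t 10.65
tcp [ 26.71  -0.22 -19.27] bar~ [29.8  0.3  7. ] F [ 5.84 -3.18  2.56] gap 0.465 t 10.95
```

```bash
python3 -m crank '[{"dp":[-0.05,0.012,0],"angular":[0,0,0]},{"dp":[0,0,0],"angular":[0,0,0]},{"dp":[0,0,0],"angular":[0,0,0]}]'>/dev/null; python3 f.py
python3 -m crank '[{"dp":[-0.04,0.01,0],"angular":[0,0,0]},{"dp":[0,0,0],"angular":[0,0,0]},{"dp":[0,0,0],"angular":[0,0,0]}]'>/dev/null; python3 f.py
```

```text
tcp [ 25.27  -0.25 -19.23] bar~ [28.4  0.3  7.1] F [ 5.32 -3.73  1.94] gap 0.463 t 11.25
tcp [ 24.71  -0.2  -19.2 ] bar~ [27.8  0.3  7.1] F [ 7.69 -3.72  1.52] gap 0.464 t 11.55
```

```bash
python3 -m crank '[{"dp":[-0.03,0.007,0],"angular":[0,0,0]},{"dp":[0,0,0],"angular":[0,0,0]},{"dp":[0,0,0],"angular":[0,0,0]}]'>/dev/null; python3 f.py
python3 -m crank '[{"dp":[-0.03,0.007,0],"angular":[0,0,0]},{"dp":[0,0,0],"angular":[0,0,0]},{"dp":[0,0,0],"angular":[0,0,0]}]'>/dev/null; python3 f.py
```

```text
tcp [ 24.74  -0.24 -19.18] bar~ [27.8  0.3  7.1] F [ 8.37 -2.69 -0.01] gap 0.463 t 11.85
tcp [ 24.66  -0.24 -19.16] bar~ [27.8  0.3  7.1] F [ 9.92 -4.07 -0.32] gap 0.464 t 12.15
```

The bar has stopped against the post (x≈27.8, z≈7.1, under the lip whose underside is at about 11.6), with Fx rising to about 10 N. I'll release, back off along the tool axis and look.

```bash
python3 -m crank '[{"dp":[0.02,-0.005,0],"angular":[0,0,0]},{"dp":[0,0,0],"angular":[0,0,0]}]'>/dev/null; python3 f.py
python3 -m crank '[{"dp":[0,0,0],"angular":[0,0,0]},{"dp":[0,0,0],"angular":[0,0,0]},{"dp":[0,0,0],"angular":[0,0,0]},{"dp":[0,0,0],"angular":[0,0,0]}]' 0.32 >/dev/null; python3 f.py
python3 -m crank '[{"dp":[0.06,-0.01,0.3],"angular":[0,0,0]},{"dp":[0.06,-0.01,0.3],"angular":[0,0,0]},{"dp":[0.08,-0.02,0.4],"angular":[0,0,0]},{"dp":[0.1,-0.02,0.5],"angular":[0,0,0]},{"dp":[0.2,-0.05,0.5],"angular":[0,0,0]},{"dp":[0.3,-0.07,0.5],"angular":[0,0,0]},{"dp":[0,0,0],"angular":[0,0,0]}]' 1
python3 - <<'E'
from h import *
s,st,P=wshot("w7"); v,u=np.mgrid[:400,:640]; print(case(st["tcp_pos"]).round(1))
k=(abs(P[...,1]-.5)<9)&(P[...,0]>-50)&(P[...,0]<60)&(P[...,2]>-6)&(P[...,2]<100)
r=np.unique(v[k]); print([(int(w),*[round(float(a)) for a in np.median(P[k&(v==w)],0)[[0,2]]]) for w in r[::2]])
cv2.imwrite("pics/w7c.png",cv2.convertScaleAbs(cv2.resize(s["image"][90:290,190:450],None,fx=3,fy=3,interpolation=cv2.INTER_CUBIC),alpha=1.8))
E
```

```text
tcp [ 24.66  -0.22 -19.18] bar~ [27.8  0.3  7.1] F [ 8.47 -3.46  0.82] gap 0.471 t 12.35
tcp [ 18.94   0.27 -20.47] bar~ [22.   0.8  5.8] F [-0.22  0.6  -0.25] gap 0.682 t 12.75
t: 13.45
tcp_pos: [0.584, -0.0016, 0.2236]
tool_rot: [0.12, 0.991, 0.008, -0.065]
force: [0.4, -0.6, 0.2]
finger_gap: -0.002
gripper_force: 0.0
[48.3  0.5 58.6]
[(83, -50, 0), (85, -48, 0), (87, -47, 0), (89, -45, 0), (91, -44, 0), (93, -42, 0), (95, -41, 0), (97, -39, 0), (99, -38, -1), (101, -36, 0), (103, -35, 0), (105, -33, 1), (107, -31, 1), (109, -30, 2), (111, -28, 1), (113, -27, 1), (115, -25, 1), (117, -24, 2), (119, -23, 1), (121, -21, 1), (123, -20, 2), (125, -18, 2), (127, -17, 2), (129, -13, 65), (131, -12, 69), (133, -11, 70), (135, -10, 72), (137, -9, 74), (139, -8, 75), (141, -7, 74), (143, -5, 25), (145, -4, 9), (147, -2, 2), (149, 0, 2), (151, 1, 1), (153, 2, 2), (158, 7, -6), (160, 8, 0), (162, 9, 0), (164, 11, 0), (166, 12, -1), (168, 14, 1), (170, 15, 5), (172, 16, 7), (174, 17, 9), (176, 18, 10), (178, 20, 13), (180, 21, 14), (182, 22, 15), (184, 24, 15), (186, 25, 15), (188, 26, 15), (190, 28, 14), (192, 29, 15), (194, 31, 14), (196, 34, 4), (198, 35, 4), (200, 37, 4), (202, 39, 4), (204, 40, 4), (206, 42, 4), (208, 43, 4), (210, 45, 4), (212, 46, 4), (214, 48, 3), (216, 49, 4), (218, 51, 4), (220, 52, 4), (222, 54, 4), (224, 57, -2), (226, 59, -2), (228, 60, -1), (238, 40, 84), (240, 41, 85), (242, 41, 88), (244, 41, 91), (246, 42, 92), (248, 42, 94), (250, 42, 96), (252, 43, 97), (254, 43, 99), (256, 46, 94), (258, 46, 96), (260, 47, 97), (262, 47, 99)]
```

View pics/w7c.png

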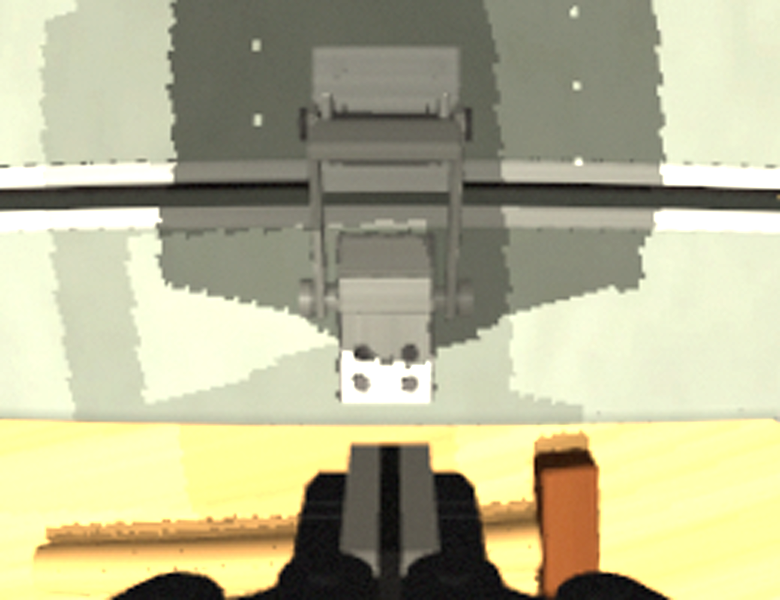

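The bar is tucked under the lip with its rivet heads at (310,295) and (465,295), one on each side of the keeper. The lever is upright at about 1.5 and the fingers are shut. I'll tilt the tool and bring the tip edge in front of the lever's outer face.

```bash
python3 -m crank '[{"dp":[-0.16,0.04,0],"angular":[1.95,7.85,0]},{"dp":[-0.16,0.04,0],"angular":[1.95,7.85,0]},{"dp":[-0.16,0.04,0],"angular":[1.95,7.85,0]},{"dp":[-0.16,0.04,0],"angular":[1.95,7.85,0]},{"dp":[-0.26,0.066,-0.21],"angular":[0,0,0]},{"dp":[-0.26,0.066,-0.21],"angular":[0,0,0]},{"dp":[-0.26,0.066,-0.21],"angular":[0,0,0]},{"dp":[-0.2,0.05,-0.2],"angular":[0,0,0]},{"dp":[0,0,0],"angular":[0,0,0]},{"dp":[0,0,0],"angular":[0,0,0]}]'
cat > g.py <<'E'
from h import *
st=sense(); c=case(st["tcp_pos"]); Z=C@R.from_quat(st["tool_rot"]).as_matrix()[:,2]; a=np.arctan2(-Z[0],-Z[2])
k=c+np.array([-11*np.cos(a)+24*np.sin(a),0,11*np.sin(a)+24*np.cos(a)])
d=k[[0,2]]-[-12,16]; r=np.hypot(*d); phi=np.arctan2(d[1],-d[0])+np.arcsin(min(1,7/r))
print("tcp",c.round(1),"tilt",np.degrees(a).round(1),"corner",k.round(1),"phi if touching",phi.round(3),"along",np.sqrt(r*r-49).round(1),"F",(C@st["force"]).round(1),"t",st["t"])
E
python3 g.py; python3 - <<'E'
from h import *
s,st,P=wshot("w8"); v,u=np.mgrid[:400,:640]
k=(abs(P[...,1]-.5)<11)&(P[...,0]>-50)&(P[...,0]<30)&(P[...,2]>20)&(P[...,2]<90)
r=np.unique(v[k]); print([(int(w),*[round(float(a)) for a in np.median(P[k&(v==w)],0)[[0,2]]]) for w in r[::2]])
E
```

```text
t: 14.5
tcp_pos: [0.5319, 0.0114, 0.1958]
tool_rot: [0.113, 0.932, 0.042, -0.342]
force: [0.3, -0.1, -0.8]
finger_gap: 0.001
gripper_force: 0.0
tcp [-5.5  0.7 30.8] tilt 40.3 corner [ 1.7  0.7 56.3] phi if touching 2.063 along 41.9 F [ 0.3 -0.  -0.8] t 14.5
[(203, -12, 69), (205, -9, 72), (207, -8, 74), (209, -7, 74), (211, -6, 74), (213, -9, 63), (215, -8, 61), (217, -8, 58), (219, -8, 56), (221, -8, 54), (223, -8, 51), (225, -7, 48), (227, -7, 46), (229, -7, 43), (231, -6, 39), (233, -6, 38), (235, -6, 34), (237, 1, 54), (239, 2, 56), (241, 4, 58), (243, 5, 60), (245, 7, 62), (247, 8, 63), (249, 9, 65), (251, 11, 66), (253, 12, 67), (255, 13, 69), (257, 14, 71), (259, 15, 71), (261, 17, 73), (263, 18, 74), (265, 19, 76), (267, 20, 76), (269, 21, 78), (271, 22, 80), (273, 23, 81), (275, 24, 83), (277, 25, 85), (279, 26, 87), (281, 27, 88), (283, 28, 88), (285, 29, 89), (287, 29, 89), (289, 29, 77), (291, 30, 75)]
```

The tip corner is at (1,55), 9 mm in front of the lever's face (φ≈1.48). Now computing the arc waypoints.

```bash
python3 - <<'E'
from h import *
def tcp(phi,a,l=42,pen=0):
    L=np.array([-12,16])+l*np.array([-np.cos(phi),np.sin(phi)])+(7-pen)*np.array([np.sin(phi),np.cos(phi)])
    return L-np.array([-11*np.cos(a)+24*np.sin(a),11*np.sin(a)+24*np.cos(a)])
st=sense(); c=case(st["tcp_pos"]); p=c[[0,2]]; a0=40.3
for phi in [1.46,1.3,1.15,1.0,.85,.7,.55,.4,.3,.2,.1,0.0,-.03]:
    a=max(0,40.3*min(1,(phi-.1)/1.25)); q=tcp(phi,np.radians(a)); d=q-p; da=a-a0
    print(phi,round(a,1),q.round(1),"dp",(np.array([.9708*d[0],-.2399*d[0],d[1]])/30).round(3).tolist(),"ang",(da*np.array([.24,.971])).round(2).tolist()); p,a0=q,a
E
```

```text
1.46 40.3 [-16.8  33.1] dp [-0.381, 0.094, 0.075] ang [0.0, 0.0]
1.3 38.7 [-22.9  32.7] dp [-0.197, 0.049, -0.012] ang [-0.39, -1.57]
1.15 33.9 [-27.   31.1] dp [-0.133, 0.033, -0.053] ang [-1.16, -4.7]
1.0 29.0 [-30.8  28.8] dp [-0.124, 0.031, -0.078] ang [-1.16, -4.7]
0.85 24.2 [-34.3  25.8] dp [-0.111, 0.027, -0.101] ang [-1.16, -4.7]
0.7 19.3 [-37.2  22.1] dp [-0.095, 0.023, -0.122] ang [-1.16, -4.7]
0.55 14.5 [-39.5  17.9] dp [-0.075, 0.019, -0.14] ang [-1.16, -4.7]
0.4 9.7 [-41.1  13.3] dp [-0.053, 0.013, -0.154] ang [-1.16, -4.7]
0.3 6.4 [-41.8  10. ] dp [-0.022, 0.005, -0.109] ang [-0.77, -3.13]
0.2 3.2 [-42.1   6.6] dp [-0.01, 0.003, -0.113] ang [-0.77, -3.13]
0.1 0 [-42.1   3.2] dp [0.002, -0.0, -0.116] ang [-0.77, -3.13]
0.0 0 [-43.  -1.] dp [-0.029, 0.007, -0.139] ang [0.0, 0.0]
-0.03 0 [-43.2  -2.3] dp [-0.006, 0.002, -0.042] ang [0.0, 0.0]
```

```bash
python3 -m crank '[{"dp":[-0.19,0.047,0.037],"angular":[0,0,0]},{"dp":[-0.19,0.047,0.037],"angular":[0,0,0]},{"dp":[0,0,0],"angular":[0,0,0]},{"dp":[0,0,0],"angular":[0,0,0]}]'>/dev/null; python3 g.py
python3 -m crank '[{"dp":[-0.1,0.024,-0.006],"angular":[-0.2,-0.8,0]},{"dp":[-0.1,0.024,-0.006],"angular":[-0.2,-0.8,0]},{"dp":[-0.065,0.016,-0.025],"angular":[-0.6,-2.35,0]},{"dp":[-0.065,0.016,-0.025],"angular":[-0.6,-2.35,0]},{"dp":[0,0,0],"angular":[0,0,0]}]'>/dev/null; python3 g.py
```

```text
tcp [-17.1   0.5  32.5] tilt 40.3 corner [-9.9  0.5 58. ] phi if touching 1.788 along 41.4 F [0.6 0.2 0.3] t 14.95
tcp [-22.5   0.5  31.2] tilt 32.9 corner [-18.7   0.5  57.4] phi if touching 1.578 along 41.3 F [10.6 -0.1  2.1] t 15.45
```

```bash
sed -i 's/+np.arcsin/-np.arcsin/' g.py; python3 -m crank '[{"dp":[-0.062,0.016,-0.039],"angular":[-0.58,-2.35,0]},{"dp":[-0.062,0.016,-0.039],"angular":[-0.58,-2.35,0]},{"dp":[0,0,0],"angular":[0,0,0]}]'>/dev/null; python3 g.py
python3 -m crank '[{"dp":[-0.062,0.016,-0.05],"angular":[-0.58,-2.35,0]},{"dp":[-0.062,0.016,-0.05],"angular":[-0.58,-2.35,0]},{"dp":[0,0,0],"angular":[0,0,0]}]'>/dev/null; python3 g.py
python3 -m crank '[{"dp":[-0.06,0.015,-0.06],"angular":[-0.58,-2.35,0]},{"dp":[-0.06,0.015,-0.06],"angular":[-0.58,-2.35,0]},{"dp":[0,0,0],"angular":[0,0,0]}]'>/dev/null; python3 g.py
```

```text
tcp [-24.9   0.5  29.8] tilt 27.9 corner [-23.4   0.5  56.1] phi if touching 1.125 along 41.1 F [11.4  0.6  5.3] t 15.75
tcp [-27.9   0.5  27.6] tilt 23.0 corner [-28.7   0.5  54. ] phi if touching 0.987 along 40.9 F [11.5  0.1  8. ] t 16.05
tcp [-31.9   0.5  24.2] tilt 18.2 corner [-34.9   0.5  50.4] phi if touching 0.814 along 40.7 F [ 9.7 -0.4  7.9] t 16.35
```

```bash
python3 -m crank '[{"dp":[-0.055,0.014,-0.065],"angular":[-0.4,-1.7,0]},{"dp":[-0.055,0.014,-0.065],"angular":[-0.4,-1.7,0]},{"dp":[0,0,0],"angular":[0,0,0]}]'>/dev/null; python3 g.py
python3 -m crank '[{"dp":[-0.045,0.011,-0.075],"angular":[-0.4,-1.7,0]},{"dp":[-0.045,0.011,-0.075],"angular":[-0.4,-1.7,0]},{"dp":[0,0,0],"angular":[0,0,0]}]'>/dev/null; python3 g.py
python3 -m crank '[{"dp":[-0.035,0.009,-0.08],"angular":[-0.4,-1.7,0]},{"dp":[-0.035,0.009,-0.08],"angular":[-0.4,-1.7,0]},{"dp":[0,0,0],"angular":[0,0,0]}]'>/dev/null; python3 g.py
```

```text
tcp [-36.8   0.6  19.8] tilt 15.0 corner [-41.2   0.6  45.8] phi if touching 0.626 along 41.2 F [8.1 0.3 5.1] t 16.65
tcp [-43.5   0.7  14.3] tilt 12.0 corner [-49.3   0.7  40.1] phi if touching 0.416 along 43.8 F [ 2.7 -0.3  2.8] t 16.95
tcp [-49.7   0.7   7.9] tilt 9.1 corner [-56.7   0.7  33.4] phi if touching 0.224 along 47.5 F [ 0.6  0.3 -0.9] t 17.25
```

```bash
python3 - <<'E'
from h import *
s,st,P=wshot("w9"); v,u=np.mgrid[:400,:640]
for y0 in(-10,10):
  k=(abs(P[...,1]-.5-y0)<3)&(P[...,0]>-85)&(P[...,0]<45)&(P[...,2]>-6)&(P[...,2]<70)
  r=np.unique(v[k]); print([(int(w),*[round(float(a)) for a in np.median(P[k&(v==w)],0)[[0,2]]]) for w in r[::3]])
E
```

```text
[(175, -84, -6), (178, -83, -4), (181, -81, -2), (184, -80, -1), (187, -78, 0), (190, -76, 0), (193, -74, 0), (196, -72, -1), (199, -71, -1), (202, -69, -1), (205, -67, 0), (208, -65, -1), (211, -69, 25), (214, -67, 27), (217, -66, 26), (220, -64, 25), (223, -62, 23), (226, -60, 23), (229, -58, 22), (232, -57, 22), (235, -55, 23), (238, -53, 22), (241, -52, 23), (244, -50, 23), (247, -48, 22), (250, -52, 38), (253, -51, 40), (256, -51, 44), (259, -51, 47), (262, -50, 48), (265, -50, 52), (268, -49, 54), (271, -49, 56), (274, -52, 68), (277, -51, 69)]
[(176, -84, -6), (179, -82, -2), (182, -81, -1), (185, -79, 0), (188, -77, -1), (191, -75, 0), (194, -74, 0), (197, -72, 0), (200, -70, 0), (203, -68, -1), (206, -66, 0), (209, -65, -1), (212, -68, 26), (215, -67, 27), (218, -65, 25), (221, -63, 24), (224, -61, 23), (227, -60, 23), (230, -58, 23), (233, -56, 22), (236, -54, 22), (239, -53, 22), (242, -51, 23), (245, -50, 22), (248, -52, 35), (251, -52, 39), (254, -51, 41), (257, -51, 45), (260, -50, 47), (263, -50, 50), (266, -50, 53), (269, -49, 55), (272, -49, 58), (275, -52, 68), (278, -51, 70)]
```

The lever has snapped flat, with its top face at z≈23 over x -48…-62. Retreating upward and checking that the lid is shut.

```bash
python3 -m crank '[{"dp":[0.05,0,0.5],"angular":[0,0,0]},{"dp":[0.05,0,0.6],"angular":[0,0,0]},{"dp":[0.1,0,0.8],"angular":[0,0,0]},{"dp":[0.1,0,0.8],"angular":[0,0,0]},{"dp":[0.1,0,0.8],"angular":[0,0,0]},{"dp":[0,0,0],"angular":[0,0,0]},{"dp":[0,0,0],"angular":[0,0,0]}]'
python3 - <<'E'
from h import *
s,st,P=wshot("w10"); v,u=np.mgrid[:400,:640]
for y0,h in((0,8),(60,10)):
  k=(abs(P[...,1]-.5-y0)<h)&(P[...,0]>-75)&(P[...,0]<66)&(P[...,2]>-40)&(P[...,2]<70)
  r=np.unique(v[k]); print([(int(w),*[round(float(a)) for a in np.median(P[k&(v==w)],0)[[0,2]]]) for w in r[::2]])
cv2.imwrite("pics/w10c.png",cv2.convertScaleAbs(cv2.resize(s["image"][80:280,190:450],None,fx=3,fy=3,interpolation=cv2.INTER_CUBIC),alpha=1.8))
E
```

```text
t: 18.0
tcp_pos: [0.5032, 0.0214, 0.2779]
tool_rot: [0.12, 0.99, 0.01, -0.077]
force: [0.3, 0.1, 0.1]
finger_gap: 0.008
gripper_force: 0.0
[(161, -75, -1), (163, -73, -1), (165, -71, 0), (167, -69, -1), (169, -69, 26), (171, -67, 27), (173, -66, 26), (175, -64, 24), (177, -62, 24), (179, -60, 23), (181, -59, 23), (183, -57, 23), (185, -55, 22), (187, -53, 23), (189, -52, 23), (191, -50, 23), (193, -48, 22), (195, -46, 23), (197, -45, 22), (199, -43, 23), (201, -41, 23), (203, -40, 23), (205, -38, 23), (207, -36, 22), (209, -34, 22), (211, -32, 22), (213, -31, 22), (215, -29, 23), (217, -27, 23), (219, -25, 22), (221, -24, 23), (223, -22, 23), (225, -20, 22), (227, -18, 23), (229, -16, 22), (231, -15, 22), (233, -13, 23), (235, -11, 22), (237, -9, 23), (239, -7, 23)]
[(161, -75, -1), (163, -73, 0), (165, -71, -1), (167, -69, -1), (169, -67, 0), (171, -66, 0), (173, -64, 0), (175, -62, 0), (177, -60, 0), (179, -58, -1), (181, -56, 0), (183, -54, 0), (185, -52, 0), (187, -51, 0), (189, -49, 0), (191, -47, 0), (193, -45, -1), (195, -43, -1), (197, -41, 0), (199, -39, 0), (201, -37, -1), (203, -35, 0), (205, -33, -1), (207, -31, 0), (209, -29, 0), (211, -28, 0), (213, -26, 0), (215, -24, -1), (217, -22, -1), (219, -20, -1), (221, -18, -1), (223, -16, 0), (225, -14, -1), (227, -12, 0), (229, -10, 0), (231, -8, 0), (233, -6, -1), (235, -4, 0), (237, -2, 0), (239, 3, -8), (241, 2, -1), (243, 4, 0), (245, 6, 0), (247, 8, 0), (249, 10, 0), (251, 13, -1), (253, 15, -1), (255, 17, -1), (257, 19, -1), (259, 21, -1), (261, 23, -1), (263, 25, -1), (265, 28, -1), (267, 30, 0), (269, 32, 0), (271, 34, 0), (273, 36, -1), (275, 38, -1), (277, 41, -1), (279, 43, -1), (281, 45, -1), (283, 47, -1), (285, 49, -1), (287, 52, 0)]
```

View pics/w10c.png

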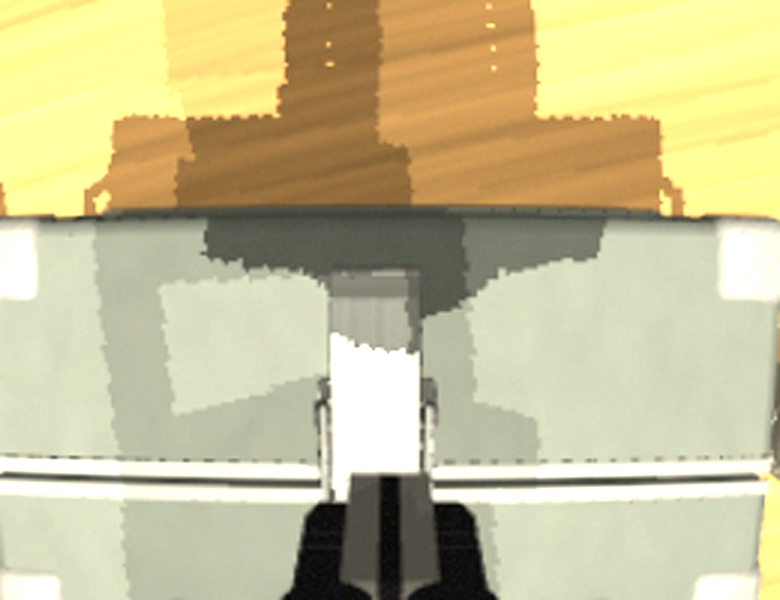

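The lever lies flat at (375,380), the links are drawn taut, and the seam at row 480 has closed to a thin line with the lid top level. The arm is clear, so I'm handing in.

```bash
python3 -c "
from h import *
print(order.sign_off())"
```

```text
the job is handed in; nothing more can be done
None
```

The loop is hooked under the keeper's lip, the lever is flat over centre, the lid is drawn shut, and the job was handed in at about 18 s with the robot touching nothing. No move went near the block, jar or mallet.

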